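Ballast a balloon stand and lock its leg at the height mark

ROBOT

A 7-joint arm with a two-finger parallel gripper is mounted at the origin on the work surface. World frame = base frame: x ahead of the robot, y to its left, z up, the work surface at z = 0. Lengths are in m, angles in rad, forces in N, time in s.
With the tool pointing down it reaches from about 0.35 to 0.9 m from the base axis. Payload 19.9 kg.
Tool frame: the origin (TCP) lies on the centre line of the jaws, within the pads' length; the fingertips stand 22 mm ahead of it and the grasp point (between the pads) lies 3 mm ahead of it (ctrl.nose_length is the distance from the TCP to the fingertips, in m); x points along the fingers, y is the direction in which the jaws open and shut, and the axes are right-handed (so a half turn about x gives the same grasp; the last joint's range is limited). The gripper opens to 94 mm and grips with 3 to 60 N. Pads are 16 mm wide; open, the fingers measure 119 mm over their backs; the gripper's body (75 mm by 177 mm) begins 78 mm behind the grasp point.
Start: joints at [-1.379, 0.417, -0.01, 1.614, 0.005, 1.111, -0.053], TCP at [0.144, 0.608, 0.227] pointing down, gripper open.
Joint ranges: [-2.81, 2.81], [-0.39, 2.02], [-1.27, 1.25], [0.06, 2.57], [-1.19, 4.33], [0.19, 2], [-2.82, 2.82]. Speed limits (rad/s): [1.89, 1.89, 2.39, 2.39, 3.01, 3.01, 3.01].

INTERFACE

Orientations are given as a 3x3 rotation matrix whose columns are the frame's x, y, z axes.
In Python, from rig import ctrl gives the robot as it stands. The module is installed in compiled form; this text tells all that it offers.
- The arm moves only by the tool carry_out, never from a script. Its argument "deltas" is a list of rows, each a list of 7 numbers: the shift along the world's x, y, z in m, then the turn, a rotation vector about the world's x, y, z in rad, then the closure, from 0 (fully open) to 1 (shut). In form: [[tx, ty, tz, wx, wy, wz, grip], ...]. A call has 1 to 12 rows; each row shifts and turns the commanded pose from where the row before left it; what a row does not reach is not made up. A row lasts 1/12 s, in which the tool goes at most 41.7 mm and 7.16 degrees, less where a joint would pass 70% of its speed; a pose out of reach is approached as far as the arm can. A call with a gripper value outside its range is refused whole. The fingers move at their own pace and stop on an object; "force" is the grip in N (left out, the last holds). Time passes only in rows, so rows that do not move let the fingers close. It gives the time, the measured TCP pose, the force and the opening at its end, in the units of the state.
- ctrl.observe(): the state, without advancing time (a new reading comes with each control period).
- ctrl.read_camera(name): name is "scene" or "top" or "wrist"; returns (picture, depth): 384x512x3 uint8, blue, green, red; 384x512 float32, m along the optical axis (not along the pixel's ray), 0 where there is no reading.
- ctrl.calibration(name): a dict with "intrinsics" (3x3 intrinsics, pixels), "k1" (the pictures are not rectified: a ray, as slopes to the right and down, at radius r is drawn at 1 + k1 r^2 times it, then the intrinsics apply), "R" (3x3) and "t" (3): a world point X has camera coordinates R X + t. Camera axes: x right, y down, z forward; pixel columns grow to the right and rows downward; lengths in m; the calibration is good to about 2 mm. A picture is of the moment at which its call begins: read the wrist's pose just before it. calibration takes no time and is no camera call; for the wrist camera it gives the pose at the moment of the call.
- ctrl.job_done(): hands the job in, once; it reports no verdict.
Trained networks look in the newest picture that a camera, given by its name, has taken for a name from the list of things; names that differ only in an ending like _2 or _b are one class to them, and where a whole thing is asked for, a point or a joint stands for the part that bears it (a point fixed in the world has none). Each returns a list of dicts, best first, with "score" (0 to 1); they miss things now and then, are a little off and sometimes report something else, mostly with a low value. They report only what shows in the picture. A call takes as long as a camera call. They do not tell look-alikes from the thing itself.
- ctrl.masks_of(name, camera): "mask" (384x512 bool, what is visible of it) and "rect" ([centre column, centre row, width, height] in pixels, round what is visible of it).
The state is a dict: "t": time; "qpos": joint angles; "joint_velocities": joint speeds; "effort": joint torques, N m; "eef_pos": TCP position; "tool_rot": TCP orientation; "force": force on the tool from outside, world axes, zero at the start; "moment": the same for the moment, N m; "finger_gap": finger opening in m.
Only numpy, scipy, OpenCV 4.12 (cv2) and the standard library are available. Lean on these libraries where they do the work, as an engineer would, in place of code of your own. Each camera call takes 0.05 s, during which the arm holds its last target. There are 200 camera calls.

TASK

Set up the balloon stand: first tip all five marbles out of the metal tumbler into the stand's trough as ballast and stand the empty tumbler upright on the table again. Then, holding the sliding leg by its collar with the cam lever still open, raise it until the collar's top edge is level with the ring mark on the post, and squeeze the lever fully closed without letting the leg drop; finish while still holding the leg there, gripper closed on it. Leave the other things on the table alone and the stand standing upright.

Things in the scene. Friction and masses are not known exactly. Their poses are not given: they have to be found in the camera images.
- stand: White plastic balloon stand, loose on the table, 1.0 kg. Origin: on its underside below the post; z up. Its base is an open ballast trough, 50 mm high, walls and floor 5 mm: outside from x = -170 to 70 and y = -95 to 95 mm, plus a 6 mm lip. At x = y = 0 a hub (30 mm wide, 75 high) carries a 16 mm post up to z = 250 mm. The long -x part of the trough faces the robot (yaw -0.15 to 0.35 rad).
- trough (a point): Centre of the trough's open part, on its floor: x = -90, y = 0, z = 5 mm of the stand. The open part is about 140 mm long (x) and 180 mm wide (y).
- sleeve: The sliding leg on the post, 0.16 kg: grey flat-faced clamp collar 32 x 32 x 30 mm at its foot, above it a 22 mm clear tube to z = 215, a 52 mm balloon cup to z = 256 mm. Origin: centre of the collar's underside, on the post's axis; axes as the stand's. Slides up 0 to 100 mm, cannot turn. Lever open, it drops when let go. Starts lowest: collar 75 to 105 mm over the table.
- collar_top (a point): Centre of the collar's top edge plane, on the post's axis, 30 mm above the sleeve's origin.
- mark (a point): The height mark: a 3 mm dark ring around the post, seen through the clear tube, 165 mm above the table. The collar's top edge must come level with its middle, 60 mm above the start.
- cam_lever (a joint): Angle of the cam lever (rad): 0 closed, flat along the collar's +y face; 0.45 to 0.65 at the start, at most 0.85. Stiff, stays where left: 6 to 7 N along -y near its tip move it, up to 11 N below 0.35 rad, where the cam bites the post until it snaps over. A light pinch (4 to 5 N) on collar and open lever carries the leg and leaves the lever open; a firm one (20 N or more) shuts it.
- lever_pin (a point): The lever's upright hinge pin, at mid height of lever and collar: x = 10, y = 17.5, z = 15 mm of the sleeve. The lever, a grey plastic arm 22 mm high, 5 thick, 48 long, points from it to -x (to the robot) when closed, outer face at y = 24 mm; open, its tip swings to +y. Collar and lever together are 60 to 67 mm wide along y at the start, 41 closed; only the lever's side moves.
- lever_tip (a point): Outer side of the cam lever's free end, at its mid height.
- tumbler: Plain metal tumbler, open at the top, slightly tapering: 60 mm wide at the foot, 67 mm at the rim, 78 mm high, wall 3 mm, floor 4 mm, 0.10 kg (mass varies). Origin: centre of its underside, z up through the mouth. It has no handle. It stands on the table and holds the five marbles; with its axis 100 to 105 degrees from upright they roll out over the rim.
- marble1_center (a point): Centre of a round glass marble, 20 mm in diameter, 11 g, in the tumbler at the start.
- marble2_center (a point): Centre of a round glass marble, 20 mm in diameter, 11 g, in the tumbler at the start.
- marble3_center (a point): Centre of a round glass marble, 20 mm in diameter, 11 g, in the tumbler at the start.
- marble4_center (a point): Centre of a round glass marble, 20 mm in diameter, 11 g, in the tumbler at the start.
- marble5_center (a point): Centre of a round glass marble, 20 mm in diameter, 11 g, in the tumbler at the start.
- dish: Pink ceramic dish, 116 mm wide, 28 mm high; bystander. Origin under its centre.
- pump: Purple plastic hand pump standing upright, 60 mm foot, 229 mm high, with a T handle 84 mm wide; bystander, tips easily. Origin under its centre.
- mug: White ceramic mug with a handle, 76 mm wide, 88 mm high; bystander. Origin under its centre.
- spool: Small upright spool of ribbon, 52 mm wide, 40 mm high; bystander. Origin under its centre.
- stick: Loose balloon stick with a cup end, 300 mm long, lying down; bystander. Origin under its middle.
- packet: Flat cardboard packet 110 x 75 x 24 mm; bystander. Origin under its centre.
Mind the look-alikes: they are no part of the job. What is shaped like the tumbler but blue, brown or orange is not meant.

How it is judged:
On the way, in this order (a step that is already met when the one before it is completed fails the run):
1. all five marbles lie in the stand's trough (x of marble1_center in the frame of stand between -0.165 and 0.065 m and y of marble1_center in the frame of stand between -0.09 and 0.09 m and z of marble1_center in the frame of stand between 0 and 0.045 m and x of marble2_center in the frame of stand between -0.165 and 0.065 m and y of marble2_center in the frame of stand between -0.09 and 0.09 m and z of marble2_center in the frame of stand between 0 and 0.045 m and x of marble3_center in the frame of stand between -0.165 and 0.065 m and y of marble3_center in the frame of stand between -0.09 and 0.09 m and z of marble3_center in the frame of stand between 0 and 0.045 m and x of marble4_center in the frame of stand between -0.165 and 0.065 m and y of marble4_center in the frame of stand between -0.09 and 0.09 m and z of marble4_center in the frame of stand between 0 and 0.045 m and x of marble5_center in the frame of stand between -0.165 and 0.065 m and y of marble5_center in the frame of stand between -0.09 and 0.09 m and z of marble5_center in the frame of stand between 0 and 0.045 m), for 0.2 s.
2. the empty tumbler stands upright on the table, let go (angle between tumbler's own z axis and vertical below 0.1 rad and height (world z) of tumbler between -0.004 and 0.004 m and contact force between each of the arm, the fingers and tumbler below 0.1 N and linear speed of tumbler below 0.02 m/s), for 0.2 s.
3. the leg is held with its collar's top edge at the ring mark, the lever still open (more than 0.25 rad) (distance between collar_top and mark below 0.005 m and contact force between the fingers and sleeve above 1 N and value of joint cam_lever above 0.25 rad), for 0.2 s.
At the end, for the whole second after the job is handed in: Fingers still press on the leg (over 1 N), collar top within 5 mm of the ring mark, lever closed (below 0.06 rad), five marbles in the trough, empty tumbler upright on the table (within 0.1 rad) and untouched, stand level on the table (all of step 1 and all of step 2 and distance between collar_top and mark below 0.005 m and contact force between the fingers and sleeve above 1 N and value of joint cam_lever below 0.06 rad and angle between stand's own z axis and vertical below 0.06 rad and height (world z) of stand below 0.006 m); the arm keeps its last pose, push and grip.
It fails at once if a bystander (dish, pump, mug, spool, balloon stick, packet) is moved by more than 3 cm (distance of any of dish, pump, mug, spool, stick, packet from where it was at the start of the episode above 0.03 m).
It also fails if it takes over 64 s, if anything falls off the work surface, if the arm or the gripper's body presses on something with over 40 N, if the wrist force passes 120 N, or if a joint passes its speed limit or range.

## Working session

There is one attempt and no reset: what is moved stays moved. The work goes in short steps, Python scripts to look and compute and a tool call to move; the robot and the scene stay as the last step left them, time stands still between calls to the robot, and variables do not carry over. Pictures are saved under pics/ and viewed, about 8 in all and at most 12, crops included, and the job is handed in when it is done.

Besides the shell and the picture viewer there is one more tool, called by a JSON object that holds its "name" and its "arguments", one argument or row to a line. carry_out: Moves the arm, as the interface text tells. Its arguments: {"type":"object","properties":{"deltas":{"type":"array","items":{"type":"array","items":{"type":"number"}}},"force":{"type":"number"}},"required":["deltas"]}

```bash
mkdir -p pics; cat > h.py <<'E'
import numpy as np, cv2
from rig import ctrl
def pts(cam, depth, mask=None):
    c=ctrl.calibration(cam); K=np.array(c["intrinsics"]); 
    v,u=np.nonzero((depth>0) if mask is None else (mask&(depth>0)))
    p=cv2.undistortPoints(np.stack([u,v],1).astype(np.float64)[:,None], K, np.array([c["k1"],0,0,0,0.]))[:,0]
    z=depth[v,u]; X=np.c_[p*z[:,None],z]
    return (X-np.array(c["t"]))@np.array(c["R"]), u, v   # R^T(X-t)
def proj(cam,P):
    c=ctrl.calibration(cam); R=np.array(c["R"]);t=np.array(c["t"],float)
    return cv2.projectPoints(np.atleast_2d(P).astype(float),cv2.Rodrigues(R)[0],t,np.array(c["intrinsics"]),np.array([c["k1"],0,0,0,0.]))[0][:,0]
E
python3 - <<'E'
from h import *
s=ctrl.observe(); print(s["t"],s["eef_pos"],s["finger_gap"]); print(np.round(s["tool_rot"],3))
for cam in ("scene","top"):
    im,d=ctrl.read_camera(cam); cv2.imwrite(f"pics/{cam}0.png",cv2.resize(im,(800,600))); np.savez(f"{cam}0.npz",im=im,d=d)
    c=ctrl.calibration(cam); print(cam,-np.array(c["R"]).T@np.array(c["t"]))
    for n in ("tumbler","stand","sleeve","cam_lever","dish","pump","mug","spool","stick","packet"):
        for r in ctrl.masks_of(n,cam)[:4]:
            X,u,v=pts(cam,d,r["mask"])
            print(n,round(r["score"],2),np.round(r["rect"]),np.round(np.median(X,0),3) if len(X) else None, np.round(np.percentile(X,[2,98],axis=0),3).tolist() if len(X) else None, im[r["mask"]].mean(0).round())
E
```

```text
0.0 [0.14411013 0.607776   0.22681978] 0.09435051620792176
[[-0.     0.231  0.973]
 [-0.001  0.973 -0.231]
 [-1.    -0.001  0.   ]]
scene [ 1.17805835 -0.01764004  0.84269809]
tumbler 0.88 [169. 177.  22.  30.] [ 0.36  -0.248  0.051] [[0.309, -0.278, 0.007], [0.372, -0.219, 0.079]] [107.  54.  17.]
tumbler 0.87 [155. 204.  27.  29.] [ 0.476 -0.277  0.05 ] [[0.431, -0.308, 0.003], [0.495, -0.247, 0.079]] [125. 122. 125.]
tumbler 0.75 [129. 240.  30.  35.] [ 0.587 -0.335  0.05 ] [[0.549, -0.366, 0.005], [0.612, -0.304, 0.079]] [ 22.  70. 140.]
tumbler 0.69 [108. 212.  31.  36.] [ 0.489 -0.41   0.052] [[0.449, -0.442, 0.007], [0.512, -0.381, 0.078]] [36. 48. 65.]
stand 0.85 [283. 228.  82. 121.] [0.656 0.068 0.013] [[0.498, -0.025, 0.002], [0.745, 0.17, 0.327]] [167. 176. 177.]
stand 0.72 [307. 179.  31.  24.] [0.352 0.199 0.012] [[0.314, 0.153, 0.001], [0.42, 0.241, 0.029]] [141. 131. 195.]
sleeve 0.97 [288. 212.  28.  83.] [0.678 0.068 0.254] [[0.647, 0.05, 0.079], [0.692, 0.089, 0.33]] [138. 144. 143.]
sleeve 0.71 [166. 274.  41.  46.] [ 0.699 -0.224  0.05 ] [[0.663, -0.264, -0.0], [
[... 1884 characters left out ...]
97. 244.  39.  35.] [0.369 0.192 0.012] [[0.316, 0.138, -0.001], [0.421, 0.244, 0.032]] [195. 184. 239.]
pump 0.74 [393. 129.  42.  46.] [ 0.681 -0.382  0.132] [[0.664, -0.418, 0.001], [0.717, -0.361, 0.232]] [145.  57.  98.]
mug 0.94 [332. 135.  31.  33.] [ 0.698 -0.228  0.039] [[0.648, -0.267, -0.002], [0.733, -0.186, 0.092]] [176. 190. 193.]
spool 0.76 [299. 246.  16.  17.] [ 0.356 -0.113  0.04 ] [[0.335, -0.136, 0.001], [0.38, -0.092, 0.047]] [251. 253. 252.]
stick 0.5 [122. 178.  19. 100.] [0.687 0.414 0.025] [[0.433, 0.396, -0.003], [0.737, 0.44, 0.041]] [190. 201. 186.]
packet 0.74 [125. 271.  40.  46.] [0.302 0.409 0.024] [[0.248, 0.357, 0.01], [0.357, 0.464, 0.031]] [103. 187. 227.]
```

View pics/scene0.png

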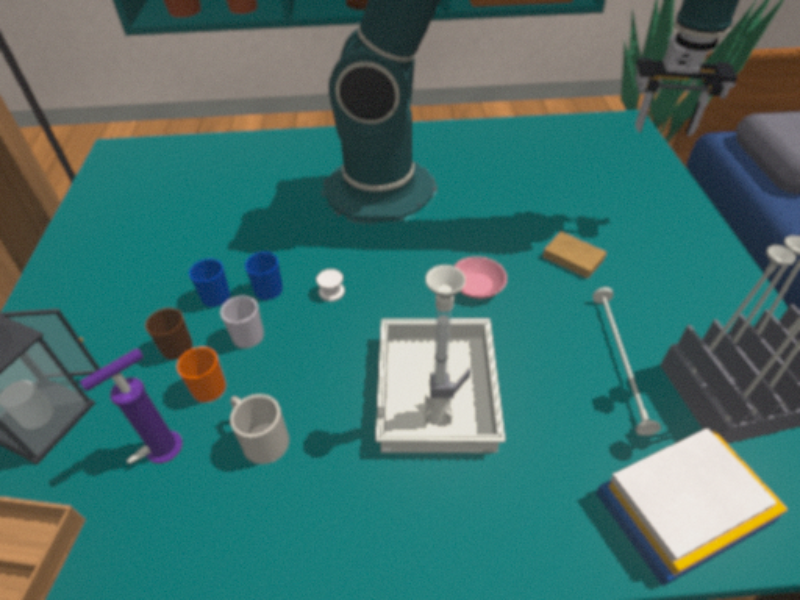

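View pics/top0.png

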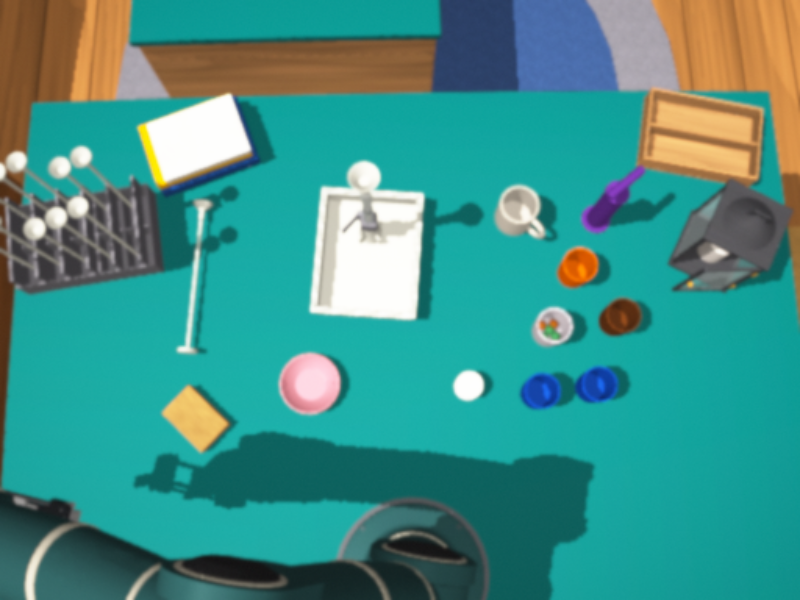

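The picture shows five tumbler shapes. In 800 px scene coordinates they are blue (210,283), blue (264,275), brown (169,333), orange (202,374) and grey metal (242,322). Only the grey one is metal, and the top view at (553,326) shows coloured marbles inside it. I'll confirm that in a crop and fit the poses.

```bash
python3 - <<'E'
from h import *
D={c:np.load(f"{c}0.npz") for c in("top","scene")}
A=[pts(c,D[c]["d"])[0] for c in D]; P=np.vstack(A)
for n,X in zip(D,A):
    s=X[(abs(X[:,0]-.464)<.05)&(abs(X[:,1]+.278)<.05)&(X[:,2]>.068)&(X[:,2]<.09)]
    print(n,"tumbler rim",len(s),cv2.minEnclosingCircle(s[:,:2].astype(np.float32)),s[:,2].max())
    r=X[(X[:,0]>.45)&(X[:,0]<.8)&(X[:,1]>-.08)&(X[:,1]<.23)&(X[:,2]>.04)&(X[:,2]<.056)]
    print(" stand rim",len(r),cv2.minAreaRect(r[:,:2].astype(np.float32)), r[:,2].mean())
    u=X[(abs(X[:,0]-.665)<.06)&(abs(X[:,1]-.07)<.06)]
    for a,b in((.31,.35),(.12,.27),(.098,.112)):
        q=u[(u[:,2]>a)&(u[:,2]<b)]; print("  z",a,b,len(q),np.round(np.percentile(q,[3,50,97],axis=0),3).tolist())
q=proj("top",[[.464,-.278,.07]])[0].astype(int); p=proj("top",[[.66,.075,.1]])[0].astype(int)
cr=[cv2.resize(D["top"]["im"][y-25:y+25,x-25:x+25],(400,400),interpolation=cv2.INTER_CUBIC) for x,y in(q,p)]
cv2.imwrite("pics/crop1.png",np.hstack(cr))
E
```

```text
top tumbler rim 96 ((0.4625268876552582, -0.2763047516345978), 0.033704157918691635) 0.08269353130132744
 stand rim 1006 ((0.6198745965957642, 0.07348725199699402), (0.20244254171848297, 0.25158342719078064), 84.85023498535156) 0.04929623164473718
  z 0.31 0.35 293 [[0.647, 0.048, 0.311], [0.673, 0.07, 0.325], [0.691, 0.091, 0.332]]
  z 0.12 0.27 133 [[0.656, 0.059, 0.124], [0.659, 0.068, 0.199], [0.666, 0.079, 0.264]]
  z 0.098 0.112 92 [[0.65, 0.054, 0.099], [0.662, 0.08, 0.104], [0.682, 0.116, 0.11]]
scene tumbler rim 152 ((0.4627436697483063, -0.2782064974308014), 0.034441426396369934) 0.080724383825025
 stand rim 1298 ((0.6195468306541443, 0.07354146242141724), (0.20228251814842224, 0.25496959686279297), 85.04814147949219) 0.0490118455115131
  z 0.31 0.35 382 [[0.647, 0.048, 0.311], [0.662, 0.071, 0.325], [0.693, 0.091, 0.331]]
  z 0.12 0.27 390 [[0.671, 0.058, 0.126], [0.679, 0.067, 0.202], [0.681, 0.079, 0.266]]
  z 0.098 0.112 142 [[0.654, 0.054, 0.099], [0.678, 0.077, 0.104], [0.687, 0.116, 0.11]]
```

View pics/crop1.png

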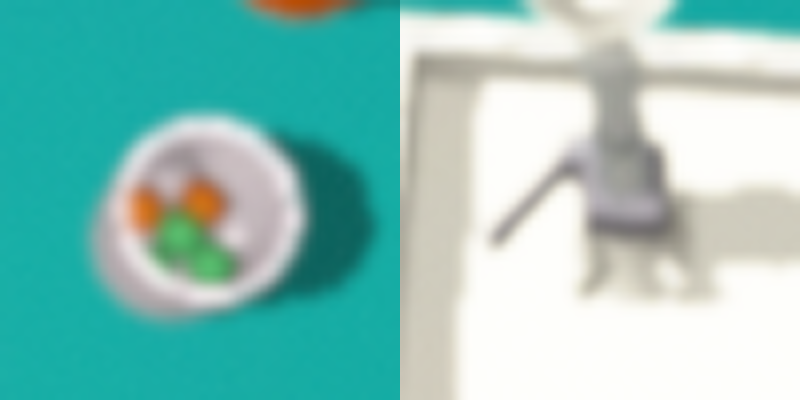

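The crop confirms it: the metal tumbler at (200,210) holds two orange and two green marbles in view. The fitted positions are tumbler (0.463,-0.277) and stand origin (0.669,0.069) with yaw about -0.09. The lever at (540,200) is open on the +y side. Moving now.

{"name": "carry_out", "arguments": {
  "deltas": [
    [0.022,-0.025,0.009,0,0,-0.052,0],
    [0.022,-0.025,0.009,0,0,-0.052,0],
    [0.022,-0.025,0.009,0,0,-0.052,0],
    [0.022,-0.025,0.009,0,0,-0.052,0],
    [0.022,-0.025,0.009,0,0,-0.052,0],
    [0.022,-0.025,0.009,0,0,-0.052,0],
    [0.022,-0.025,0.009,0,0,-0.052,0],
    [0.022,-0.025,0.009,0,0,-0.052,0],
    [0.022,-0.025,0.009,0,0,-0.052,0],
    [0.022,-0.025,0.009,0,0,-0.052,0],
    [0.022,-0.025,0.009,0,0,-0.052,0],
    [0.022,-0.025,0.009,0,0,-0.052,0]
  ],
  "force": 25
}}

```text
t: 2.1
eef_pos: [0.409, 0.3067, 0.3361]
tool_rot: [[0.0, 0.757, 0.653], [0.0, 0.653, -0.757], [-1.0, 0.0, -0.0]]
force: [0.4, 0.6, -0.5]
finger_gap: 0.0939
```

```bash
python3 - <<'E'
from h import *
s=ctrl.observe(); print(s["t"],np.round(s["eef_pos"],4),np.round(s["qpos"],3)); print(np.round(s["tool_rot"],3))
E
```

```text
2.1 [0.409  0.3067 0.3361] [-0.974  0.121  0.299  1.757 -0.038  1.268  0.045]
[[ 0.     0.757  0.653]
 [ 0.     0.653 -0.757]
 [-1.     0.    -0.   ]]
```

{"name": "carry_out", "arguments": {
  "deltas": [
    [0.004,-0.032,0,0,0,-0.052,0],
    [0.004,-0.032,0,0,0,-0.052,0],
    [0.004,-0.032,0,0,0,-0.052,0],
    [0.004,-0.032,0,0,0,-0.052,0],
    [0.004,-0.032,0,0,0,-0.052,0],
    [0.004,-0.032,0,0,0,-0.052,0],
    [0.004,-0.032,0,0,0,-0.052,0],
    [0.004,-0.032,0,0,0,-0.052,0],
    [0.004,-0.032,0,0,0,-0.052,0],
    [0.004,-0.032,0,0,0,-0.052,0],
    [0.004,-0.032,0,0,0,-0.052,0],
    [0.004,-0.032,0,0,0,-0.052,0]
  ]
}}

```text
t: 3.1
eef_pos: [0.456, -0.0775, 0.3357]
tool_rot: [[0.001, 0.996, 0.087], [0.0, 0.087, -0.996], [-1.0, 0.001, -0.0]]
force: [-0.4, -0.1, 0.2]
finger_gap: 0.0942
```

```bash
python3 - <<'E'
from h import *
s=ctrl.observe(); print(s["t"],np.round(s["eef_pos"],4),np.round(s["qpos"],3)); print(np.round(s["tool_rot"],3))
E
```

```text
3.1 [ 0.456  -0.0775  0.3357] [-0.579  0.013  0.695  1.871 -0.01   1.26   0.207]
[[ 0.001  0.996  0.087]
 [ 0.     0.087 -0.996]
 [-1.     0.001 -0.   ]]
```

```bash
cat > fk.py <<'E'
import numpy as np, itertools
from scipy.optimize import least_squares
from scipy.spatial.transform import Rotation as Ro
Q=np.array([[-1.379,.417,-.01,1.614,.005,1.111,-.053],[-.974,.121,.299,1.757,-.038,1.268,.045],[-.579,.013,.695,1.871,-.01,1.26,.207]])
T=np.array([[.1441,.6078,.2268],[.409,.3067,.3361],[.456,-.0775,.3357]])
RR=[np.array(m) for m in ([[0,.231,.973],[-.001,.973,-.231],[-1,-.001,0]],[[0,.757,.653],[0,.653,-.757],[-1,0,0]],[[.001,.996,.087],[0,.087,-.996],[-1,.001,0]])]
LIM=np.array([[-2.81,2.81],[-.39,2.02],[-1.27,1.25],[.06,2.57],[-1.19,4.33],[.19,2],[-2.82,2.82]])
def chain(q,p,sg):
    H,L1,L2,L3,e,w,x0=p
    R=[np.eye(3)]
    for i in range(7): R.append(R[-1]@Ro.from_rotvec(([0,0,sg[i]] if i%2==0 else [0,1,0])*np.array(q[i])).as_matrix())
    z=np.array([0,0,1.]);x=np.array([1.,0,0])
    pos=np.array([x0,0,H])+R[2]@z*L1+R[3]@x*e-R[4]@x*e+R[4]@z*L2+R[5]@x*w+R[7]@z*L3
    return pos,R[7]
E
cat > t.py <<'E'
from fk import *
best=[]
for s in itertools.product((1,-1),repeat=4):
    sg=[s[0],0,s[1],0,s[2],0,s[3]]
    Cs=[chain(Q[k],[0]*7,sg)[1].T@RR[k] for k in range(3)]
    best.append((max(np.abs(Cs[0]-Cs[1]).max(),np.abs(Cs[0]-Cs[2]).max()),s,Cs[0].round(3).tolist()))
best.sort(key=lambda b:b[0])
for b in best[:4]: print(b)
s=best[0][1]; sg=[s[0],0,s[1],0,s[2],0,s[3]]
f=lambda p: np.r_[np.concatenate([chain(Q[k],p,sg)[0]-T[k] for k in range(3)])/.001, (p-np.array([.36,.42,.4,.3,0,0,0]))*np.array([1,1,1,1,10,10,10])*.5]
r=least_squares(f,[.36,.42,.4,.3,0,0,0]); print(r.x.round(4),(r.fun[:9]).round(2))
E
python3 t.py
```

```text
(np.float64(0.0014951164402201582), (-1, -1, -1, -1), [[0.001, -1.0, -0.0], [0.0, 0.0, -1.0], [1.0, 0.001, 0.0]])
(np.float64(0.08045283343847168), (-1, -1, 1, -1), [[0.0, -1.0, -0.005], [-0.009, 0.005, -1.0], [1.0, 0.0, -0.009]])
(np.float64(0.49681742215284536), (-1, -1, 1, 1), [[0.001, -0.995, 0.101], [-0.009, -0.101, -0.995], [1.0, 0.0, -0.009]])
(np.float64(0.5068738656377437), (-1, -1, -1, 1), [[0.001, -0.994, 0.105], [0.0, -0.105, -0.994], [1.0, 0.001, 0.0]])
[-1.82912e+01  5.90700e-01  5.35700e-01 -1.84162e+01 -8.50000e-03
  2.18900e-01  3.56000e-02] [-2.63  0.55  0.09  1.35 -1.91 -0.05  1.28 10.18 -0.04]
```

{"name": "carry_out", "arguments": {
  "deltas": [
    [0,-0.01,-0.005,-0.114,-0.01,0,0],
    [0,-0.01,-0.005,-0.114,-0.01,0,0],
    [0,-0.01,-0.005,-0.114,-0.01,0,0],
    [0,-0.01,-0.005,-0.114,-0.01,0,0],
    [0,-0.01,-0.005,-0.114,-0.01,0,0],
    [0,-0.01,-0.005,-0.114,-0.01,0,0],
    [0,-0.01,-0.005,-0.114,-0.01,0,0],
    [0,-0.01,-0.005,-0.114,-0.01,0,0],
    [0,0,0,0,0,0,0]
  ]
}}

```text
t: 3.85
eef_pos: [0.4553, -0.1553, 0.2934]
tool_rot: [[0.069, 0.996, 0.061], [-0.794, 0.092, -0.6], [-0.603, -0.007, 0.797]]
force: [0.4, 0.2, -1.2]
finger_gap: 0.094
```

```bash
python3 - <<'E'
from h import *
s=ctrl.observe(); print(s["t"],np.round(s["eef_pos"],4).tolist(),np.round(s["qpos"],4).tolist()); print(np.round(s["tool_rot"],3))
E
```

```text
3.85 [0.4553, -0.1553, 0.2934] [-0.7703, 0.1815, 0.544, 2.1194, 0.8908, 1.2156, -0.612]
[[ 0.069  0.996  0.061]
 [-0.794  0.092 -0.6  ]
 [-0.603 -0.007  0.797]]
```

```bash
cat >> fk.py <<'E'
Q=np.vstack([Q,[-.7703,.1815,.544,2.1194,.8908,1.2156,-.612]]); T=np.vstack([T,[.4553,-.1553,.2934]])
SG=[-1,0,-1,0,-1,0,-1]; C=np.array([[0,-1,0],[0,0,-1],[1,0,0.]])
def fk(q,p):
    H,L1,L2,L3,e,e2,w,y1,y2=p
    R=[np.eye(3)]
    for i in range(7): R.append(R[-1]@Ro.from_rotvec(([0,0,SG[i]] if i%2==0 else [0,1,0])*np.array(q[i])).as_matrix())
    pos=np.array([0,0,H])+R[2]@[0,y1,L1]+R[3]@[e,0,0]+R[4]@[-e2,y2,L2]+R[6]@[w,0,0]+R[7]@[0,0,L3]
    return pos,R[7]@C
p0=np.array([.36,.42,.4,.3,0,0,0,0,0])
P=least_squares(lambda p:np.r_[np.concatenate([fk(Q[k],p)[0]-T[k] for k in range(4)])/.001,(p-p0)*np.r_[1,1,1,1,5,5,5,5,5]*3],p0)
def ik(pos,R,q0=None,n=12):
    out=[];rng=np.random.default_rng(0)
    for i in range(n):
        s=Q[3] if (q0 is None and i==0) else (q0 if i==0 else rng.uniform(LIM[:,0]+.1,LIM[:,1]-.1))
        def g(q):
            a,B=fk(q,P.x); return np.r_[(a-pos)*10,Ro.from_matrix(R.T@B).as_rotvec()*3,(q-Q[3])*.003]
        r=least_squares(g,s,bounds=(LIM[:,0]+.05,LIM[:,1]-.05)); out.append((r.cost,r.x))
    return sorted(out,key=lambda o:o[0])
def tool(az,p,roll=0):
    x=np.array([np.cos(az)*np.cos(p),np.sin(az)*np.cos(p),-np.sin(p)]); y=np.array([-np.sin(az),np.cos(az),0])
    return np.c_[x,y,np.cross(x,y)]@Ro.from_euler('x',roll).as_matrix()
E
python3 - <<'E'
from fk import *
print(P.x.round(3),P.fun[:12].round(2))
d=np.pi/180; p=37*d
b=ik([.463,-.275,.052],tool(-85*d,p)); print("grasp",b[0][0].round(5),b[0][1].round(2))
for az in(-85,-60,-40,-20,0):
  for roll in(0,-90,-150,-170,150,170):
    b=ik([.59,.03,.11],tool(az*d,p,roll*d),n=6); print(az,roll,b[0][0].round(4),b[0][1].round(2))
E
```

```text
[ 0.291  0.499  0.466  0.312  0.003  0.    -0.001 -0.013 -0.018] [ 0.26 -0.15  0.04  0.07  0.33 -0.05 -0.17  0.1   0.01  0.02  0.   -0.  ]
grasp 1e-05 [-0.46  0.74  0.54  2.21  1.23  0.61 -1.12]
-85 0 0.0 [-0.76  0.77  0.36  1.73  0.66  1.16 -0.79]
-85 -90 0.0 [-0.6   0.74  0.13  1.73  0.79  1.25  0.69]
-85 -150 0.0 [-0.51  0.73  0.    1.72  0.86  1.3   1.69]
-85 -170 0.0 [-0.48  0.73 -0.03  1.72  0.88  1.32  2.03]
-85 150 0.0 [-1.23  1.16  1.15  1.75 -0.13  0.97 -2.77]
-85 170 0.0 [-0.45  0.73 -0.07  1.72  0.89  1.33  2.37]
-60 0 0.0 [-0.84  0.64  0.37  2.01  1.03  0.86 -0.84]
-60 -90 0.0 [-0.71  0.62  0.2   2.01  1.11  0.94  0.68]
-60 -150 0.0 [-0.64  0.61  0.12  2.    1.14  0.98  1.71]
-60 -170 0.0 [-0.62  0.61  0.1   2.    1.15  0.99  2.05]
-60 150 0.0 [-1.39  1.11  1.2   2.02 -0.14  0.5  -2.51]
-60 170 0.0 [-0.6   0.61  0.07  2.    1.16  1.    2.39]
-40 0 0.0 [-0.78  0.54  0.32  2.21  1.53  0.69 -1.04]
-40 -90 0.0 [-0.8   0.54  0.34  2.21  1.53  0.69  0.53]
-40 -150 0.0 [-0.81  0.55  0.35  2.21  1.52  0.68  1.58]
-40 -170 0.0 [-0.81  0.55  0.35  2.21  1.52  0.68  1.92]
-40 150 0.0001 [-0.81  0.55  0.35  2.21  1.52  0.68  2.62]
-40 170 0.0 [-0.81  0.55  0.35  2.21  1.52  0.68  2.27]
-20 0 0.0 [-0.47  0.45  0.09  2.36  2.17  0.68 -1.26]
-20 -90 0.0 [-0.7   0.48  0.35  2.36  2.24  0.59  0.19]
-20 -150 0.0 [-0.92  0.54  0.61  2.37  2.36  0.49  1.04]
-20 -170 0.0 [-1.03  0.59  0.74  2.37  2.47  0.44  1.25]
-20 150 0.0 [-1.21  0.73  0.97  2.38  2.83  0.36  1.49]
-20 170 0.0 [-1.13  0.66  0.87  2.37  2.64  0.39  1.38]
0 0 0.0 [-0.05  0.42 -0.14  2.42  2.85  0.65 -1.4 ]
0 -90 0.0 [-0.39  0.43  0.23  2.43  3.01  0.63 -0.07]
0 -150 0.0 [-0.63  0.48  0.51  2.44  3.15  0.63  0.76]
0 -170 0.0 [-0.72  0.51  0.62  2.44  3.21  0.64  1.01]
0 150 0.0001 [-0.94  0.64  0.89  2.45  3.4   0.69  1.41]
0 170 0.0 [-0.82  0.56  0.74  2.44  3.29  0.65  1.23]
```

{"name": "carry_out", "arguments": {
  "deltas": [
    [0,-0.004,-0.029,0,0,0,0],
    [0,-0.004,-0.029,0,0,0,0],
    [0,-0.004,-0.029,0,0,0,0],
    [0,-0.004,-0.029,0,0,0,0],
    [0,-0.004,-0.029,0,0,0,0],
    [0,-0.004,-0.028,0,0,0,0],
    [0,0,0,0,0,0,0]
  ]
}}

```text
t: 4.43
eef_pos: [0.4552, -0.1805, 0.1197]
tool_rot: [[0.066, 0.996, 0.058], [-0.79, 0.087, -0.607], [-0.61, -0.006, 0.792]]
force: [-0.6, -0.9, -0.1]
finger_gap: 0.0939
```

```bash
python3 - <<'E'
from h import *
s=ctrl.observe(); print(s["t"],np.round(s["eef_pos"],4).tolist(),np.round(s["qpos"],3).tolist()); x=s["tool_rot"][:,0]
G=np.array([.463,-.277,.05]); print("to go",(G-.003*x-s["eef_pos"]).round(4))
im,d=ctrl.read_camera("wrist"); cv2.imwrite("pics/w1.png",im)
X,_,_=pts("wrist",d); q=X[(np.linalg.norm(X[:,:2]-G[:2],axis=1)<.055)&(X[:,2]>.07)&(X[:,2]<.088)]
print(len(q), cv2.minEnclosingCircle(q[:,:2].astype(np.float32)) if len(q) else 0)
E
```

```text
4.4333 [0.4552, -0.1805, 0.1197] [-0.675, 0.553, 0.539, 2.221, 0.952, 0.816, -0.904]
to go [ 0.0076 -0.0942 -0.0679]
1338 ((0.4607509672641754, -0.27681201696395874), 0.034323059022426605)
```

View pics/w1.png

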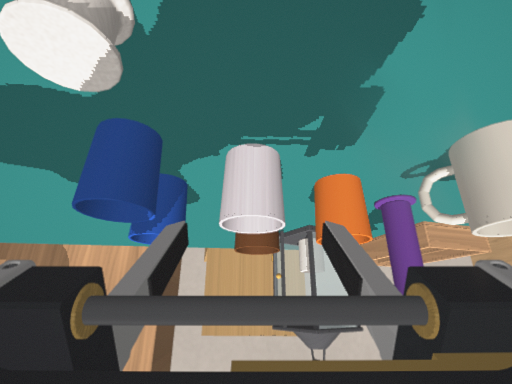

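The wrist view is upside-down and shows the white metal tumbler at (252,190), centred between the fingers. Everything else is clear.

{"name": "carry_out", "arguments": {
  "deltas": [
    [0.001,-0.0157,-0.0113,0,0,0,0],
    [0.001,-0.0157,-0.0113,0,0,0,0],
    [0.001,-0.0157,-0.0113,0,0,0,0],
    [0.001,-0.0157,-0.0113,0,0,0,0],
    [0.001,-0.0157,-0.0113,0,0,0,0],
    [0.001,-0.0155,-0.0115,0,0,0,0],
    [0,0,0,0,0,0,0.3],
    [0,0,0,0,0,0,1],
    [0,0,0,0,0,0,1],
    [0,0,0,0,0,0,1],
    [0,0,0,0,0,0,1],
    [0,0,0,0,0,0,1]
  ],
  "force": 20
}}

```text
t: 5.48
eef_pos: [0.4628, -0.2734, 0.0554]
tool_rot: [[0.07, 0.996, 0.055], [-0.79, 0.089, -0.607], [-0.609, -0.001, 0.793]]
force: [-2.1, 5.5, 11.9]
finger_gap: 0.0649
```

{"name": "carry_out", "arguments": {
  "deltas": [
    [0,0,0.01,0,0,0,1],
    [0,0,0.02,0,0,0,1],
    [0,0,0.03,0,0,0,1],
    [0,0,0.03,0,0,0,1],
    [0,0,0.03,0,0,0,1],
    [0.008,0.018,0.01,0,0,0.07,1],
    [0.01,0.025,0,0,0,0.07,1],
    [0.01,0.025,0,0,0,0.07,1],
    [0.01,0.025,0,0,0,0.07,1],
    [0.01,0.025,0,0,0,0.07,1],
    [0.01,0.025,0,0,0,0.07,1]
  ]
}}

```text
t: 6.4
eef_pos: [0.5205, -0.1289, 0.1848]
tool_rot: [[0.388, 0.871, 0.3], [-0.691, 0.491, -0.531], [-0.61, -0.001, 0.792]]
force: [0.5, -0.3, -1.6]
finger_gap: 0.0653
```

{"name": "carry_out", "arguments": {
  "deltas": [
    [0.01,0.025,0,0,0,0.07,1],
    [0.01,0.025,0,0,0,0.07,1],
    [0.01,0.025,0,0,0,0.07,1],
    [0.01,0.025,0,0,0,0.07,1],
    [0.01,0.025,0,0,0,0.07,1],
    [0.01,0.025,-0.01,0,0,0,1],
    [0.01,0.02,-0.01,0,0,0,1],
    [0.003,0.01,-0.01,0,0,0,1],
    [0,0,0,0,0,0,1]
  ]
}}

```text
t: 7.15
eef_pos: [0.5934, 0.0522, 0.1532]
tool_rot: [[0.601, 0.65, 0.465], [-0.516, 0.76, -0.395], [-0.61, -0.003, 0.792]]
force: [-1.4, -0.7, -2.3]
finger_gap: 0.0649
```

```bash
python3 - <<'E'
from h import *
s=ctrl.observe(); print(s["t"],np.round(s["eef_pos"],4).tolist(),np.round(s["qpos"],3).tolist(),s["finger_gap"],s["force"]); print(s["tool_rot"].round(3))
im,d=ctrl.read_camera("scene"); cv2.imwrite("pics/s1.png",cv2.resize(im[100:300,80:430],(700,400)))
E
```

```text
7.15 [0.5934, 0.0522, 0.1532] [-0.91, 0.472, 0.427, 2.168, 1.324, 0.694, -0.826] 0.06489422682126401 [-1.43254672 -0.71302168 -2.28204064]
[[ 0.601  0.65   0.465]
 [-0.516  0.76  -0.395]
 [-0.61  -0.003  0.792]]
```

View pics/s1.png

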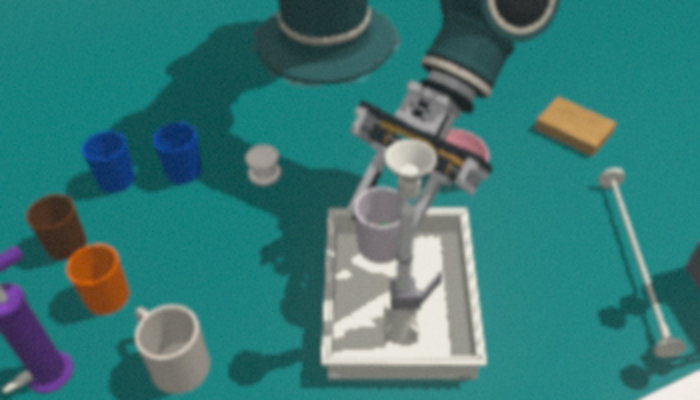

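The arm is upright over the trough with the tumbler at (380,225) in the crop. I'm backing off a little from the post, then rolling about the tool axis.

{"name": "carry_out", "arguments": {
  "deltas": [
    [-0.009,-0.018,0.008,0,0,0,1],
    [-0.009,-0.018,0.007,-0.0361,0.031,0.0366,1],
    [0,0,0,-0.0721,0.0619,0.0732,1],
    [0,0,0,-0.0721,0.0619,0.0732,1],
    [0,0,0,-0.0721,0.0619,0.0732,1],
    [0,0,0,-0.0721,0.0619,0.0732,1],
    [0,0,0,-0.0721,0.0619,0.0732,1],
    [0,0,0,-0.0721,0.0619,0.0732,1],
    [0,0,0,-0.0721,0.0619,0.0732,1],
    [0,0,0,-0.0721,0.0619,0.0732,1],
    [0,0,0,-0.0721,0.0619,0.0732,1],
    [0,0,0,-0.0721,0.0619,0.0732,1]
  ]
}}

```text
t: 8.2
eef_pos: [0.5747, 0.0121, 0.1702]
tool_rot: [[0.602, -0.243, 0.76], [-0.518, 0.606, 0.604], [-0.607, -0.757, 0.239]]
force: [-0.5, -0.2, -1.4]
finger_gap: 0.0649
```

{"name": "carry_out", "arguments": {
  "deltas": [
    [0,0,-0.01,-0.0721,0.0619,0.0732,1],
    [0,0,-0.01,-0.0721,0.0619,0.0732,1],
    [0,0,-0.01,-0.0721,0.0619,0.0732,1],
    [0.005,0,-0.01,-0.0721,0.0619,0.0732,1],
    [0.005,0,-0.01,0,0,0,1],
    [0,0,-0.005,0,0,0,1],
    [0,0,0,0,0,0,1]
  ]
}}

```text
t: 8.78
eef_pos: [0.5846, 0.0123, 0.1142]
tool_rot: [[0.603, -0.564, 0.565], [-0.517, 0.264, 0.814], [-0.608, -0.783, -0.133]]
force: [-0.6, 0.2, -1.9]
finger_gap: 0.0653
```

```bash
python3 - <<'E'
from h import *
s=ctrl.observe(); print(s["t"],np.round(s["eef_pos"],4).tolist(),np.round(s["qpos"],3).tolist(),s["finger_gap"],s["force"]); print(s["tool_rot"].round(3))
R0=np.array([[.601,.65,.465],[-.516,.76,-.395],[-.61,-.003,.792]])
m=s["tool_rot"]@R0.T@[0,0,1]; print("m",m.round(3),np.degrees(np.arccos(m[2])))
E
```

```text
8.7833 [0.5846, 0.0123, 0.1142] [-0.83, 0.531, 0.407, 2.234, 1.532, 0.642, 0.697] 0.06527959722878263 [-0.55743301  0.21803597 -1.89824051]
[[ 0.603 -0.564  0.565]
 [-0.517  0.264  0.814]
 [-0.608 -0.783 -0.133]]
m [0.081 0.96  0.268] 74.44258555691898
```

{"name": "carry_out", "arguments": {
  "deltas": [
    [0,0,0,-0.0361,0.031,0.0366,1],
    [0,0,0,-0.0361,0.031,0.0366,1],
    [0,0,0,-0.0361,0.031,0.0366,1],
    [0,0,0,-0.0361,0.031,0.0366,1],
    [0,0,0,-0.0361,0.031,0.0366,1],
    [0,0,0,-0.0361,0.031,0.0366,1],
    [0,0,0,-0.0361,0.031,0.0366,1],
    [0,0,0,-0.0361,0.031,0.0366,1],
    [0,0,0,-0.0361,0.031,0.0366,1],
    [0,0,0,-0.0361,0.031,0.0366,1],
    [0,0,0,-0.0361,0.031,0.0366,1],
    [0,0,0,-0.0361,0.031,0.0366,1]
  ]
}}

```text
t: 9.78
eef_pos: [0.5849, 0.0128, 0.1154]
tool_rot: [[0.604, -0.796, 0.05], [-0.515, -0.341, 0.787], [-0.609, -0.5, -0.615]]
force: [0.6, -0.3, -2.0]
finger_gap: 0.0651
```

{"name": "carry_out", "arguments": {
  "deltas": [
    [0,0,0,-0.0361,0.031,0.0366,1],
    [0,0,0,-0.0361,0.031,0.0366,1],
    [0,0,0,-0.0361,0.031,0.0366,1],
    [0,0,0,-0.0361,0.031,0.0366,1],
    [0,0,0,-0.0361,0.031,0.0366,1],
    [0,0,0,-0.0361,0.031,0.0366,1],
    [0,0,0,-0.0361,0.031,0.0366,1],
    [0,0,0,-0.0361,0.031,0.0366,1],
    [0,0,0,-0.0361,0.031,0.0366,1],
    [0,0,0,-0.0361,0.031,0.0366,1],
    [0,0,0,0,0,0,1],
    [0,0,0,0,0,0,1]
  ]
}}

```text
t: 10.78
eef_pos: [0.585, 0.0129, 0.1151]
tool_rot: [[0.603, -0.687, -0.407], [-0.514, -0.724, 0.46], [-0.61, -0.069, -0.789]]
force: [0.2, 0.1, -0.7]
finger_gap: 0.0648
```

{"name": "carry_out", "arguments": {
  "deltas": [
    [0,0,0,0,0,0,1],
    [0,0,0,0,0,0,1],
    [0,0,0,0,0,0,1],
    [0,0,0,0,0,0,1],
    [0,0,0,0,0,0,1],
    [0,0,0,0,0,0,1],
    [0,0,0,0,0,0,1],
    [0,0,0,0,0,0,1]
  ]
}}

```text
t: 11.45
eef_pos: [0.5852, 0.0131, 0.1144]
tool_rot: [[0.603, -0.685, -0.409], [-0.514, -0.725, 0.458], [-0.611, -0.066, -0.789]]
force: [0.0, 0.1, -0.5]
finger_gap: 0.0651
```

```bash
python3 - <<'E'
from h import *
s=ctrl.observe(); print(s["t"],np.round(s["eef_pos"],4).tolist(),np.round(s["qpos"],3).tolist(),s["finger_gap"],s["force"]); print(s["tool_rot"].round(3))
R0=np.array([[.601,.65,.465],[-.516,.76,-.395],[-.61,-.003,.792]])
m=s["tool_rot"]@R0.T@[0,0,1]; print("m",m.round(3),np.degrees(np.arccos(m[2])))
a,_=ctrl.read_camera("scene"); b,_=ctrl.read_camera("top")
for c in("scene","top"):
  for k in range(1,6,5):
    for r in ctrl.masks_of(f"marble{k}_center",c): print(c,round(r["score"],2),np.round(r["rect"]).tolist())
cv2.imwrite("pics/s2.png",np.hstack([cv2.resize(a[170:310,220:345],(400,448)),cv2.resize(b[95:215,190:300],(400,448))]))
E
```

```text
11.45 [0.5852, 0.0131, 0.1144] [-0.843, 0.532, 0.424, 2.233, 1.526, 0.63, 2.023] 0.06511763320532878 [ 0.027982    0.10978374 -0.49885709]
[[ 0.603 -0.685 -0.409]
 [-0.514 -0.725  0.458]
 [-0.611 -0.066 -0.789]]
m [-0.689  0.679 -0.252] 104.62202448815246
scene 0.4 [287.0, 213.0, 26.0, 85.0]
top 0.41 [212.0, 253.0, 12.0, 16.0]
```

View pics/s2.png

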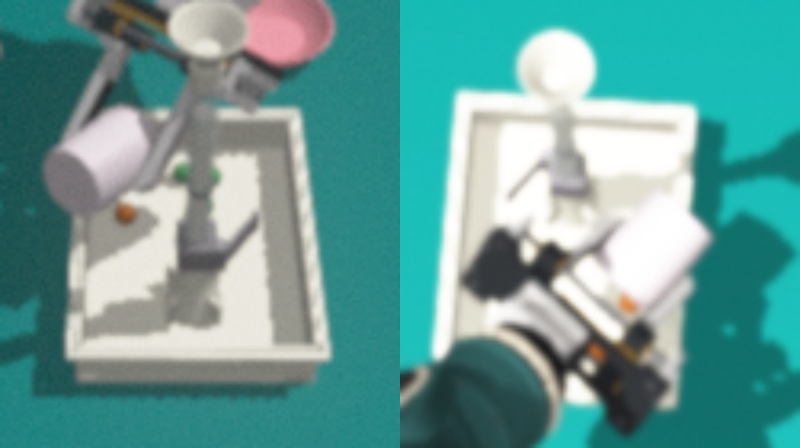

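The scene view shows an orange marble at (125,213) and green ones at (185,173) and (215,175) on the trough floor. The tumbler looks pointed down and lighter. I'm unrolling it and carrying it out.

{"name": "carry_out", "arguments": {
  "deltas": [
    [-0.005,-0.005,0.008,0.0721,-0.0619,-0.0732,1],
    [-0.005,-0.005,0.008,0.0721,-0.0619,-0.0732,1],
    [-0.005,-0.005,0.008,0.0721,-0.0619,-0.0732,1],
    [-0.005,-0.005,0.008,0.0721,-0.0619,-0.0732,1],
    [-0.005,-0.005,0.008,0.0721,-0.0619,-0.0732,1],
    [-0.005,-0.005,0.008,0.0721,-0.0619,-0.0732,1],
    [-0.005,-0.005,0.008,0.0721,-0.0619,-0.0732,1],
    [-0.005,-0.005,0.008,0.0721,-0.0619,-0.0732,1],
    [-0.005,-0.005,0.008,0.0721,-0.0619,-0.0732,1],
    [-0.005,-0.005,0.008,0.0721,-0.0619,-0.0732,1],
    [-0.005,-0.005,0.008,0.0721,-0.0619,-0.0732,1],
    [-0.005,-0.005,0.008,0.0721,-0.0619,-0.0732,1]
  ]
}}

```text
t: 12.65
eef_pos: [0.5248, -0.0472, 0.2108]
tool_rot: [[0.603, -0.49, 0.63], [-0.517, 0.363, 0.776], [-0.608, -0.793, -0.034]]
force: [-0.3, -0.8, -0.5]
finger_gap: 0.065
```

{"name": "carry_out", "arguments": {
  "deltas": [
    [-0.005,-0.012,0,0.0721,-0.0619,-0.0732,1],
    [-0.005,-0.012,0,0.0721,-0.0619,-0.0732,1],
    [-0.005,-0.012,0,0.0721,-0.0619,-0.0732,1],
    [-0.005,-0.012,0,0.0721,-0.0619,-0.0732,1],
    [-0.005,-0.012,0,0.0721,-0.0619,-0.0732,1],
    [-0.005,-0.012,0,0.0721,-0.0619,-0.0732,1],
    [-0.005,-0.012,0,0.0721,-0.0619,-0.0732,1],
    [-0.005,-0.012,0,0.0721,-0.0619,-0.0732,1],
    [-0.005,-0.012,0,0.0721,-0.0619,-0.0732,1],
    [-0.005,-0.012,0,0.0721,-0.0619,-0.0732,1],
    [-0.005,-0.012,0,0.0721,-0.0619,-0.0732,1],
    [-0.005,-0.012,0,0.0721,-0.0619,-0.0732,1]
  ]
}}

```text
t: 13.65
eef_pos: [0.4647, -0.1915, 0.2104]
tool_rot: [[0.6, 0.562, 0.569], [-0.518, 0.815, -0.259], [-0.61, -0.14, 0.78]]
force: [0.1, 0.2, -0.8]
finger_gap: 0.0649
```

{"name": "carry_out", "arguments": {
  "deltas": [
    [0,0,0,0.0721,-0.0619,-0.0732,1],
    [0,0,-0.02,0.0361,-0.031,-0.0366,1],
    [0,0,-0.02,0,0,-0.087,1],
    [0,0,-0.02,0,0,-0.087,1],
    [0,0,-0.02,0,0,-0.087,1],
    [0,0,0,0,0,0,1],
    [0,0,0,0,0,0,1]
  ]
}}

```text
t: 14.23
eef_pos: [0.4655, -0.191, 0.135]
tool_rot: [[0.446, 0.819, 0.361], [-0.657, 0.573, -0.49], [-0.608, -0.018, 0.793]]
force: [-0.2, -1.1, -1.3]
finger_gap: 0.065
```

```bash
python3 - <<'E'
from h import *
s=ctrl.observe(); print(s["t"],np.round(s["eef_pos"],4).tolist(),np.round(s["qpos"],3).tolist(),s["finger_gap"],s["force"]); print(s["tool_rot"].round(3))
a,d=ctrl.read_camera("scene"); b,d2=ctrl.read_camera("top")
for c,dd in(("scene",d),("top",d2)):
  X,u,v=pts(c,dd); e=s["eef_pos"]; q=X[(np.linalg.norm(X[:,:2]-e[:2],axis=1)<.05)&(X[:,2]>.04)&(X[:,2]<.175)]
  print(c,len(q),np.round(np.percentile(q,[0,2,50,98,100],axis=0),3).tolist())
cv2.imwrite("pics/s3.png",np.hstack([cv2.resize(a[130:300,140:340],(440,374)),cv2.resize(b[95:215,190:290],(312,374))]))
E
```

```text
14.2333 [0.4655, -0.191, 0.135] [-0.649, 0.383, 0.576, 2.474, 1.754, 0.608, -1.179] 0.0649994553447621 [-0.21407859 -1.06162671 -1.33738285]
[[ 0.446  0.819  0.361]
 [-0.657  0.573 -0.49 ]
 [-0.608 -0.018  0.793]]
scene 857 [[0.417, -0.229, 0.079], [0.421, -0.224, 0.083], [0.485, -0.193, 0.139], [0.508, -0.151, 0.167], [0.512, -0.145, 0.175]]
top 636 [[0.416, -0.23, 0.077], [0.423, -0.226, 0.08], [0.474, -0.199, 0.124], [0.501, -0.151, 0.169], [0.508, -0.142, 0.174]]
```

View pics/s3.png

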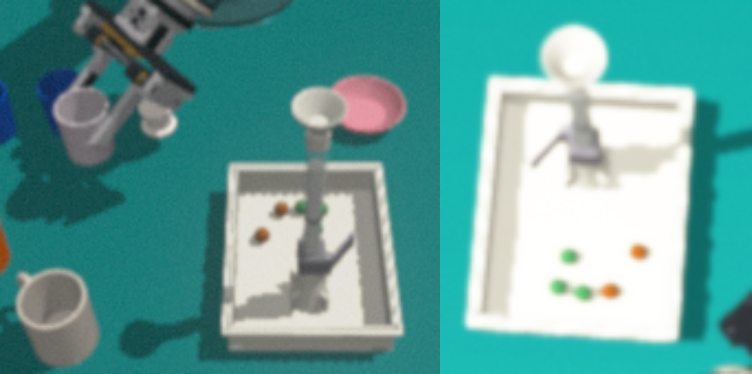

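All five marbles are in the trough (top crop: green (570,257), (560,287), (583,292); orange (638,252), (610,290)). The tumbler is empty and upright, so I'm setting it down.

{"name": "carry_out", "arguments": {
  "deltas": [
    [0.003,-0.006,0,0.01,-0.014,-0.1,1],
    [0.003,-0.006,0,0,0,-0.087,1],
    [0.002,-0.006,-0.01,0,0,-0.087,1],
    [0.002,-0.006,-0.015,0,0,-0.087,1],
    [0,0,-0.02,0,0,0,1],
    [0,0,-0.015,0,0,0,1],
    [0,0,-0.01,0,0,0,1],
    [0,0,-0.006,0,0,0,1],
    [0,0,0,0,0,0,1],
    [0,0,0,0,0,0,1]
  ]
}}

```text
t: 15.17
eef_pos: [0.4756, -0.2152, 0.0607]
tool_rot: [[0.196, 0.97, 0.146], [-0.768, 0.245, -0.592], [-0.61, 0.004, 0.792]]
force: [-0.6, 0.2, -0.6]
finger_gap: 0.0647
```

```bash
python3 - <<'E'
from h import *
s=ctrl.observe(); print(s["t"],np.round(s["eef_pos"],4).tolist(),np.round(s["qpos"],3).tolist(),s["finger_gap"],s["force"]); print(s["tool_rot"].round(3))
a,d=ctrl.read_camera("scene"); 
X,u,v=pts("scene",d); e=s["eef_pos"]; q=X[(np.linalg.norm(X[:,:2]-e[:2],axis=1)<.05)&(X[:,0]>e[0])&(X[:,2]>.0)&(X[:,2]<.1)]
print(np.histogram(q[:,2],bins=np.arange(0,.1,.006)))
E
```

```text
15.1667 [0.4756, -0.2152, 0.0607] [-0.607, 0.697, 0.554, 2.275, 1.315, 0.588, -1.176] 0.06470771745255315 [-0.62164597  0.18536741 -0.57732038]
[[ 0.196  0.97   0.146]
 [-0.768  0.245 -0.592]
 [-0.61   0.004  0.792]]
(array([128,  18,  25,  26,  27,  22,   5,   8,  12,  22,  46,  30,  48,
        54,  20,   7]), array([0.   , 0.006, 0.012, 0.018, 0.024, 0.03 , 0.036, 0.042, 0.048,
       0.054, 0.06 , 0.066, 0.072, 0.078, 0.084, 0.09 , 0.096]))
```

Down in small steps until contact, watching the force.

{"name": "carry_out", "arguments": {
  "deltas": [
    [0,0,-0.0025,0,0,0,1],
    [0,0,-0.0015,0,0,0,1],
    [0,0,0,0,0,0,1]
  ]
}}

```text
t: 15.47
eef_pos: [0.4755, -0.2149, 0.0556]
tool_rot: [[0.196, 0.97, 0.147], [-0.768, 0.245, -0.592], [-0.61, 0.003, 0.793]]
force: [-0.0, 0.8, -0.1]
finger_gap: 0.065
```

{"name": "carry_out", "arguments": {
  "deltas": [
    [0,0,-0.0015,0,0,0,1],
    [0,0,0,0,0,0,1],
    [0,0,0,0,0,0,1]
  ]
}}

```text
t: 15.72
eef_pos: [0.4759, -0.2152, 0.0548]
tool_rot: [[0.196, 0.97, 0.146], [-0.769, 0.244, -0.59], [-0.608, 0.004, 0.794]]
force: [-2.5, 6.6, 14.8]
finger_gap: 0.0644
```

{"name": "carry_out", "arguments": {
  "deltas": [
    [0,0,0.001,0,0,0,0.35],
    [0,0,0,0,0,0,0],
    [0,0,0,0,0,0,0],
    [0,0,0,0,0,0,0],
    [-0.002,0.008,0.006,0,0,0,0],
    [-0.004,0.015,0.012,0,0,0,0],
    [-0.006,0.023,0.018,0,0,0,0],
    [-0.006,0.023,0.018,0,0,0,0],
    [-0.006,0.023,0.018,0,0,0,0],
    [0,0.01,0.03,0,0,0,0],
    [0,0,0.03,0,0,0,0],
    [0,0,0,0,0,0,0]
  ]
}}

```text
t: 16.72
eef_pos: [0.4527, -0.1122, 0.1907]
tool_rot: [[0.199, 0.969, 0.144], [-0.766, 0.245, -0.594], [-0.611, 0.008, 0.792]]
force: [0.8, -0.6, -0.2]
finger_gap: 0.0943
```

```bash
cat >> fk.py <<'E'
O=np.array([.6695,.069,0]); YAW=-.09
def st(x,y,z): return O+Ro.from_euler('z',YAW).apply([x,y,z])
E
python3 - <<'E'
from h import *
from fk import *
s=ctrl.observe(); print(s["t"],np.round(s["eef_pos"],4).tolist(),np.round(s["qpos"],3).tolist(),s["finger_gap"]); print(s["tool_rot"].round(3))
XX=[]
for c in("scene","top"):
  im,d=ctrl.read_camera(c); X,u,v=pts(c,d); XX.append(X)
  q=X[(np.linalg.norm(X[:,:2]-[.476,-.217],axis=1)<.05)&(X[:,2]>.068)&(X[:,2]<.09)]
  print(c,"rim",len(q),cv2.minEnclosingCircle(q[:,:2].astype(np.float32)) if len(q) else 0, np.polyfit(q[:,1],q[:,2],1).round(3),np.polyfit(q[:,0],q[:,2],1).round(3),q[:,2].mean())
  r=X[(X[:,0]>.45)&(X[:,0]<.8)&(X[:,1]>-.08)&(X[:,1]<.23)&(X[:,2]>.04)&(X[:,2]<.056)]
  print(" stand rim",cv2.minAreaRect(r[:,:2].astype(np.float32)))
  L=Ro.from_euler('z',-YAW).apply(X-O); l=L[(L[:,2]>.083)&(L[:,2]<.108)&(abs(L[:,0])<.06)&(L[:,1]>.026)&(L[:,1]<.07)]
  print(" lever pts",len(l),np.percentile(l,[0,50,100],axis=0).round(4).tolist(), "angle",np.arctan(-np.polyfit(l[:,0],l[:,1],1)[0]) if len(l)>5 else 0)
d=np.pi/180
for p in(15,20,25,30,35):
  for da in (-40,-20,0):
   for roll in(0,180):
    R=tool(YAW+da*d,p*d,roll*d)
    for z in(.09,.15):
      b=ik(st(-.012,.012,z),R,q0=s["qpos"],n=6); print(p,da,roll,z,b[0][0].round(4),b[0][1].round(2)) if b[0][0]<.01 else print(p,da,roll,z,"no",b[0][0].round(3))
E
```

```text
16.7167 [0.4527, -0.1122, 0.1907] [-0.799, 0.321, 0.467, 2.264, 0.981, 0.986, -0.837] 0.09430675867681161
[[ 0.199  0.969  0.144]
 [-0.766  0.245 -0.594]
 [-0.611  0.008  0.792]]
scene rim 156 ((0.4791739583015442, -0.22024911642074585), 0.03469446301460266) [0.014 0.078] [-0.     0.075] 0.07482486280884448
 stand rim ((0.6193882822990417, 0.07323643565177917), (0.20236563682556152, 0.2553066611289978), 84.88312530517578)
 lever pts 54 [[-0.0246, 0.0267, 0.0835], [-0.0094, 0.038, 0.0977], [0.0087, 0.0497, 0.1047]] angle 0.6229881876901437
top rim 90 ((0.479173481464386, -0.21982300281524658), 0.033843934535980225) [0.019 0.081] [-0.036  0.094] 0.07658067950076404
 stand rim ((0.6349477767944336, 0.07232372462749481), (0.2026808261871338, 0.21980324387550354), 85.24452209472656)
 lever pts 37 [[-0.0284, 0.0261, 0.0836], [-0.014, 0.0378, 0.098], [0.0053, 0.049, 0.1034]] angle 0.6026559213563919
15 -40 0 0.09 0.0 [-0.94  0.91  0.37  1.95  1.47  1.03 -1.24]
15 -40 0 0.15 0.0 [-0.95  0.79  0.39  1.98  1.45  1.04 -1.13]
15 -40 180 0.09 0.0 [-0.92  0.91  0.34  1.95  1.48  1.05  1.91]
15 -40
[... 2845 characters left out ...]
7  0.74 -0.9 ]
35 -40 0 0.15 0.0 [-0.85  0.61  0.37  1.96  1.2   0.79 -0.75]
35 -40 180 0.09 0.0 [-0.71  0.69  0.19  1.95  1.35  0.84  2.22]
35 -40 180 0.15 0.0 [-0.69  0.58  0.17  1.95  1.28  0.88  2.35]
35 -20 0 0.09 0.0 [-0.62  0.61  0.17  2.14  1.91  0.69 -1.16]
35 -20 0 0.15 0.0 [-0.71  0.49  0.27  2.14  1.77  0.62 -0.98]
35 -20 180 0.09 0.0 [-1.21  0.88  0.91  2.16  2.25  0.24  1.36]
35 -20 180 0.15 0.0 [-1.04  0.59  0.67  2.15  1.77  0.42  2.06]
35 0 0 0.09 0.0 [-0.24  0.56 -0.1   2.25  2.55  0.69 -1.29]
35 0 0 0.15 0.0 [-0.29  0.42 -0.04  2.25  2.45  0.56 -1.19]
35 0 180 0.09 0.0 [-0.9   0.7   0.68  2.27  2.97  0.55  1.12]
35 0 180 0.15 0.0 [-0.94  0.54  0.72  2.27  2.91  0.43  1.28]
```

The tumbler now stands upright and free at (0.479,-0.220). The stand has not moved, and the lever is at about 0.61 rad. Next I'm computing the collar approach with pitch 15° along the stand's x.

```bash
python3 - <<'E'
from h import *
from fk import *
s=ctrl.observe(); R=tool(YAW,15*np.pi/180); 
w=Ro.from_matrix(R@s["tool_rot"].T).as_rotvec(); print("rotvec",w.round(4),np.linalg.norm(w), "x/13",(w/13).round(4))
x=R[:,0]
for n,T in(("standoff",st(-.016,.017,.09)-.15*x),("final",st(-.016,.017,.09))): print(n,T.round(4),"delta",(T-s["eef_pos"]).round(4))
print("x dir",x.round(4))
E
```

```text
rotvec [-0.2776 -0.3165  1.2158] 1.2866026037458413 x/13 [-0.0214 -0.0243  0.0935]
standoff [0.5108 0.1004 0.1288] delta [ 0.0591  0.2131 -0.0587]
final [0.6551 0.0874 0.09  ] delta [ 0.2034  0.2001 -0.0975]
x dir [ 0.962  -0.0868 -0.2588]
```

{"name": "carry_out", "arguments": {
  "deltas": [
    [0,0.018,0,-0.0214,-0.0243,0.0935,0],
    [0,0.018,0,-0.0214,-0.0243,0.0935,0],
    [0,0.018,0,-0.0214,-0.0243,0.0935,0],
    [0,0.018,0,-0.0214,-0.0243,0.0935,0],
    [0.005,0.018,0,-0.0214,-0.0243,0.0935,0],
    [0.005,0.018,0,-0.0214,-0.0243,0.0935,0],
    [0.005,0.018,0,-0.0214,-0.0243,0.0935,0],
    [0.005,0.018,0,-0.0214,-0.0243,0.0935,0],
    [0.007,0.018,-0.01,-0.0214,-0.0243,0.0935,0],
    [0.007,0.018,-0.01,-0.0214,-0.0243,0.0935,0],
    [0.007,0.018,-0.01,-0.0214,-0.0243,0.0935,0],
    [0.007,0.015,-0.01,-0.0214,-0.0243,0.0935,0]
  ]
}}

```text
t: 17.82
eef_pos: [0.4842, 0.0549, 0.1671]
tool_rot: [[0.861, 0.401, 0.314], [-0.375, 0.916, -0.141], [-0.344, 0.004, 0.939]]
force: [0.8, -0.2, 0.4]
finger_gap: 0.0939
```

{"name": "carry_out", "arguments": {
  "deltas": [
    [0.006,0,-0.01,-0.0214,-0.0243,0.0935,0],
    [0.005,0,-0.009,0,0,0,0],
    [0,0,0,0,0,0,0],
    [0,0,0,0,0,0,0]
  ]
}}

```text
t: 18.15
eef_pos: [0.4901, 0.0532, 0.1491]
tool_rot: [[0.864, 0.379, 0.33], [-0.37, 0.924, -0.092], [-0.34, -0.043, 0.939]]
force: [-0.8, 0.1, 0.3]
finger_gap: 0.0942
```

```bash
cat > m.py <<'E'
from h import *
from fk import *
s=ctrl.observe(); print(s["t"],np.round(s["eef_pos"],4).tolist(),np.round(s["qpos"],3).tolist(),s["finger_gap"],s["force"].round(1)); R=tool(YAW,15*np.pi/180)
print("rot err",Ro.from_matrix(R@s["tool_rot"].T).as_rotvec().round(4)," to go",(st(-.016,.017,.09)-s["eef_pos"]).round(4))
E
python3 - <<'E'
exec(open("m.py").read())
im,d=ctrl.read_camera("wrist"); cv2.imwrite("pics/w2.png",im)
X,u,v=pts("wrist",d); L=Ro.from_euler('z',-YAW).apply(X-O)
l=L[(L[:,2]>.08)&(L[:,2]<.102)&(abs(L[:,0])<.05)&(abs(L[:,1])<.07)]
print(len(l),np.percentile(l,[1,50,99],axis=0).round(4).tolist())
for y in np.arange(-.024,.06,.006):
  k=l[(l[:,1]>y)&(l[:,1]<y+.006)]; print(round(y,3),len(k),np.median(k[:,0]).round(4) if len(k) else 0)
E
```

```text
18.15 [0.4901, 0.0532, 0.1491] [-0.519, 0.531, -0.26, 2.558, 1.961, 1.317, -1.406] 0.09415888251460428 [-0.8  0.1  0.3]
rot err [ 0.0214 -0.0937  0.3008]  to go [ 0.165   0.0341 -0.0591]
1169 [[-0.0286, -0.0137, 0.0802], [-0.0171, 0.0211, 0.091], [0.0046, 0.0515, 0.1018]]
-0.024 0 0
-0.018 36 -0.0169
-0.012 91 -0.0174
-0.006 98 -0.0176
-0.0 104 -0.0175
0.006 96 -0.0176
0.012 116 -0.0171
0.018 90 0.0034
0.024 99 -0.0006
0.03 103 -0.0079
0.036 122 -0.016
0.042 134 -0.0241
0.048 80 -0.0276
0.054 0 0
```

View pics/w2.png

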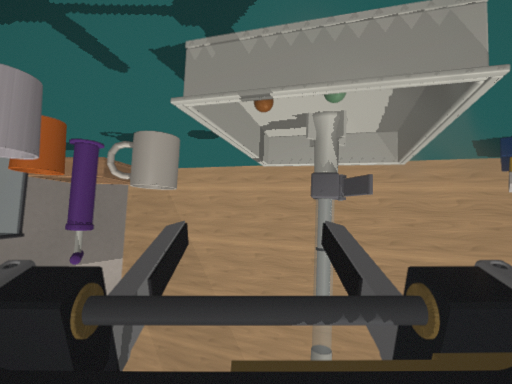

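The wrist view shows the post with its collar at (325,185) and the open lever at (358,187). The arm is short of its pose because joint 4 is at its limit this close in, so I'm moving forward and finishing the turn there.

{"name": "carry_out", "arguments": {
  "deltas": [
    [0.014,0.007,-0.004,0,0,0,0],
    [0.014,0.007,-0.004,0,0,0,0],
    [0.014,0.007,-0.005,0.004,-0.019,0.06,0],
    [0.014,0.007,-0.008,0.004,-0.019,0.06,0],
    [0.014,0.007,-0.008,0.004,-0.019,0.06,0],
    [0.013,0.007,-0.008,0.004,-0.019,0.06,0],
    [0,0,0,0.004,-0.019,0.06,0],
    [0,0,0,0,0,0,0],
    [0,0,0,0,0,0,0]
  ]
}}

```text
t: 18.95
eef_pos: [0.5732, 0.0958, 0.1135]
tool_rot: [[0.963, 0.091, 0.255], [-0.088, 0.996, -0.022], [-0.256, -0.001, 0.967]]
force: [0.1, -0.5, -0.1]
finger_gap: 0.0936
```

```bash
python3 m.py
```

```text
18.95 [0.5732, 0.0958, 0.1135] [-0.409, 0.735, -0.121, 2.485, 2.544, 1.42, -1.544] 0.09364117425276063 [ 0.1 -0.5 -0.1]
rot err [0.0012 0.0031 0.0009]  to go [ 0.0819 -0.0085 -0.0235]
```

{"name": "carry_out", "arguments": {
  "deltas": [
    [0.0137,-0.0014,-0.0039,0,0,0,0],
    [0.0137,-0.0014,-0.0039,0,0,0,0],
    [0.0137,-0.0014,-0.0039,0,0,0,0],
    [0.0137,-0.0014,-0.0039,0,0,0,0],
    [0.0137,-0.0014,-0.0039,0,0,0,0],
    [0.0135,-0.0015,-0.004,0,0,0,0],
    [0,0,0,0,0,0,0],
    [0,0,0,0,0,0,0]
  ],
  "force": 4.5
}}

```text
t: 19.62
eef_pos: [0.6556, 0.0886, 0.0908]
tool_rot: [[0.963, 0.09, 0.253], [-0.086, 0.996, -0.024], [-0.254, 0.001, 0.967]]
force: [-0.6, -0.1, -0.2]
finger_gap: 0.094
```

```bash
python3 m.py
```

```text
19.6167 [0.6556, 0.0886, 0.0908] [-0.34, 0.797, -0.06, 2.314, 2.658, 1.306, -1.518] 0.09402354342291164 [-0.6 -0.1 -0.2]
rot err [-0.0009  0.0049 -0.0003]  to go [-0.0005 -0.0012 -0.0008]
```

{"name": "carry_out", "arguments": {
  "deltas": [
    [0,0,0,0,0,0,0.25],
    [0,0,0,0,0,0,0.35],
    [0,0,0,0,0,0,0.5],
    [0,0,0,0,0,0,1],
    [0,0,0,0,0,0,1],
    [0,0,0,0,0,0,1],
    [0,0,0,0,0,0,1]
  ],
  "force": 4.5
}}

```text
t: 20.2
eef_pos: [0.6554, 0.0882, 0.09]
tool_rot: [[0.963, 0.088, 0.254], [-0.085, 0.996, -0.023], [-0.255, 0.001, 0.967]]
force: [-4.1, 2.8, 3.2]
finger_gap: 0.0667
```

```bash
python3 m.py
```

```text
20.2 [0.6554, 0.0882, 0.09] [-0.338, 0.799, -0.059, 2.315, 2.661, 1.307, -1.519] 0.06672757382745123 [-4.1  2.8  3.2]
rot err [-0.0006  0.0042 -0.0017]  to go [-0.0004 -0.0008 -0.    ]
```

The pinch holds at a 66.7 mm gap with the lever still open. Lifting 60 mm.

{"name": "carry_out", "arguments": {
  "deltas": [
    [0,0,0.004,0,0,0,1],
    [0,0,0.005,0,0,0,1],
    [0,0,0.005,0,0,0,1],
    [0,0,0.006,0,0,0,1],
    [0,0,0.006,0,0,0,1],
    [0,0,0.006,0,0,0,1],
    [0,0,0.006,0,0,0,1],
    [0,0,0.006,0,0,0,1],
    [0,0,0.006,0,0,0,1],
    [0,0,0.005,0,0,0,1],
    [0,0,0.005,0,0,0,1],
    [0,0,0,0,0,0,1]
  ]
}}

```text
t: 21.2
eef_pos: [0.6556, 0.0881, 0.1514]
tool_rot: [[0.963, 0.088, 0.253], [-0.085, 0.996, -0.024], [-0.254, 0.001, 0.967]]
force: [-2.9, 4.7, -2.0]
finger_gap: 0.0662
```

```bash
cat > c.py <<'E'
exec(open("m.py").read())
a,d=ctrl.read_camera("scene"); X,u,v=pts("scene",d); L=Ro.from_euler('z',-YAW).apply(X-O)
cup=L[(np.linalg.norm(L[:,:2],axis=1)<.032)&(L[:,2]>.3)]; top=np.percentile(cup[:,2],[50,90,97])
print("cup z",top.round(4), "cup xy",np.median(cup,0).round(3))
c0=np.load("scene0.npz"); X0=pts("scene",c0["d"])[0]; L0=Ro.from_euler('z',-YAW).apply(X0-O); k=L0[(np.linalg.norm(L0[:,:2],axis=1)<.032)&(L0[:,2]>.3-.06)]; k=k[k[:,2]>.29]
print("cup0",np.percentile(k[:,2],[50,90,97]).round(4))
r=X[(X[:,0]>.45)&(X[:,0]<.8)&(X[:,1]>-.08)&(X[:,1]<.23)&(X[:,2]>.04)&(X[:,2]<.056)]
print("stand",cv2.minAreaRect(r[:,:2].astype(np.float32)))
q=[proj("scene",st(0,0,z))[0] for z in(.135,.165)]; print("axis px at .135,.165",np.round(q,1).tolist())
y,x=int(q[1][1]),int(q[1][0])
import sys; cv2.imwrite(sys.argv[1],cv2.resize(a[y-75:y+45,x-60:x+60],(600,600),interpolation=cv2.INTER_CUBIC))
print("mark at crop px",((q[1]-[x-60,y-75])*5).round(),"135:",((q[0]-[x-60,y-75])*5).round())
E
python3 c.py pics/s4.png
```

```text
21.2 [0.6556, 0.0881, 0.1514] [-0.34, 0.631, -0.058, 2.347, 2.633, 1.185, -1.458] 0.06618335146204733 [-2.9  4.7 -2. ]
rot err [-0.0009  0.0051 -0.0016]  to go [-0.0005 -0.0007 -0.0614]
cup z [0.3779 0.3907 0.3919] cup xy [0.004 0.    0.378]
cup0 [0.3226 0.33   0.3308]
stand ((0.6198115944862366, 0.07344044744968414), (0.20251381397247314, 0.25418955087661743), 85.03082275390625)
axis px at .135,.165 [[281.5, 235.4], [281.9, 227.9]]
mark at crop px [305. 379.] 135: [302. 417.]
```

View pics/s4.png

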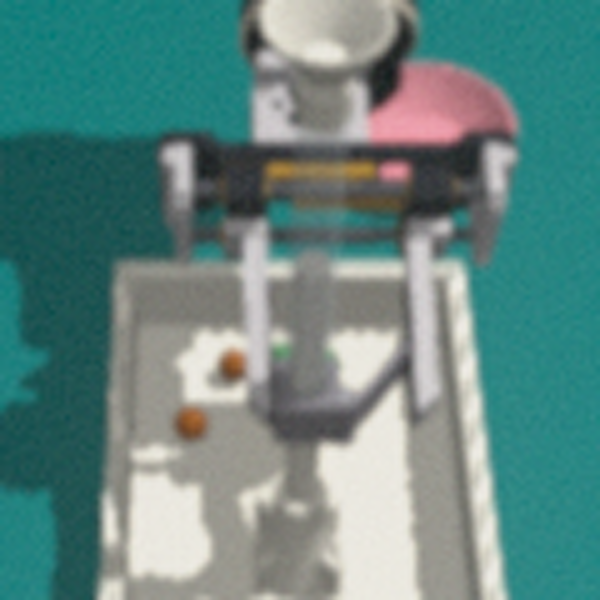

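The collar is in the jaws at (310,405), right at the mark height. The cup has risen 61 mm, the lever is still open and the stand has not moved. I'll dwell briefly, then squeeze with the hand following towards the collar side.

{"name": "carry_out", "arguments": {
  "deltas": [
    [0,0,-0.001,0,0,0,1],
    [0,0,0,0,0,0,1],
    [0,0,0,0,0,0,1],
    [0,0,0,0,0,0,1],
    [0,0,0,0,0,0,1]
  ],
  "force": 4.5
}}

```text
t: 21.67
eef_pos: [0.6556, 0.0881, 0.1494]
tool_rot: [[0.963, 0.088, 0.254], [-0.085, 0.996, -0.023], [-0.255, 0.001, 0.967]]
force: [-3.0, 4.7, -0.4]
finger_gap: 0.0666
```

{"name": "carry_out", "arguments": {
  "deltas": [
    [0,0,0,0,0,0,0.31],
    [-0.0001,-0.0013,0,0,0,0,0.335],
    [-0.0001,-0.0013,0,0,0,0,0.36],
    [-0.0001,-0.0013,0,0,0,0,0.385],
    [-0.0001,-0.0013,0,0,0,0,0.41],
    [0,0,0,0,0,0,0.41]
  ],
  "force": 25
}}

```text
t: 22.17
eef_pos: [0.6552, 0.0827, 0.149]
tool_rot: [[0.963, 0.088, 0.254], [-0.085, 0.996, -0.023], [-0.255, 0.001, 0.967]]
force: [-1.9, 1.9, -1.7]
finger_gap: 0.0558
```

{"name": "carry_out", "arguments": {
  "deltas": [
    [-0.0001,-0.0013,0,0,0,0,0.437],
    [-0.0001,-0.0013,0,0,0,0,0.464],
    [-0.0001,-0.0013,0,0,0,0,0.491],
    [-0.0001,-0.0013,0,0,0,0,0.518],
    [-0.0001,-0.0013,0,0,0,0,0.545],
    [-0.0001,-0.0009,0,0,0,0,0.572],
    [0,0,0,0,0,0,1],
    [0,0,0,0,0,0,1],
    [0,0,0,0,0,0,1]
  ],
  "force": 27
}}

```text
t: 22.92
eef_pos: [0.6547, 0.0754, 0.1491]
tool_rot: [[0.963, 0.089, 0.253], [-0.085, 0.996, -0.024], [-0.255, 0.001, 0.967]]
force: [-1.2, 4.6, -2.1]
finger_gap: 0.0422
```

```bash
python3 c.py pics/s5.png; python3 - <<'E'
from h import *
b,d=ctrl.read_camera("top"); X,_,_=pts("top",d); q=X[(np.linalg.norm(X[:,:2]-[.479,-.22],axis=1)<.05)&(X[:,2]>.068)&(X[:,2]<.09)]
print("tumbler",cv2.minEnclosingCircle(q[:,:2].astype(np.float32)),q[:,2].mean())
E
```

```text
22.9167 [0.6547, 0.0754, 0.1491] [-0.319, 0.635, -0.048, 2.356, 2.668, 1.191, -1.475] 0.042175810370457575 [-1.2  4.6 -2.1]
rot err [-0.0006  0.0045 -0.0013]  to go [ 0.0004  0.012  -0.0591]
cup z [0.376  0.3884 0.3895] cup xy [ 0.006 -0.001  0.376]
cup0 [0.3226 0.33   0.3308]
stand ((0.6241276264190674, 0.07662829756736755), (0.20150715112686157, 0.25546061992645264), 79.05885314941406)
axis px at .135,.165 [[281.5, 235.4], [281.9, 227.9]]
mark at crop px [305. 379.] 135: [302. 417.]
tumbler ((0.47898808121681213, -0.22003647685050964), 0.034276146441698074) 0.07590470703197447
```

View pics/s5.png

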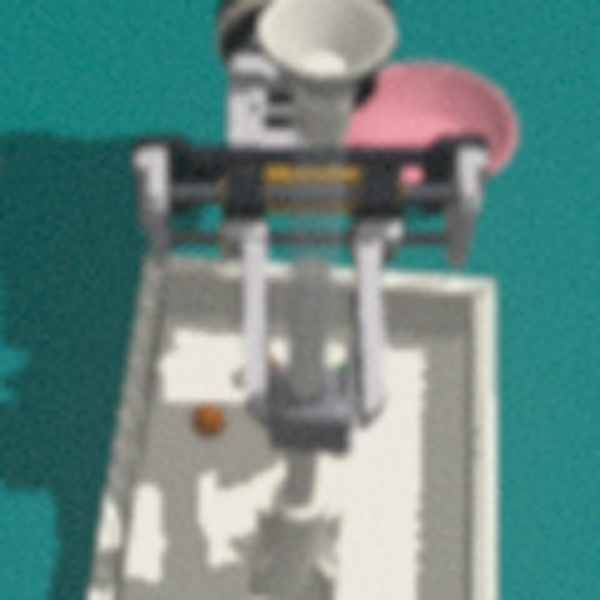

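Lever closed flat as far as visible (310,430), and the cup shows a rise of 58.7 mm. The stand turned about 6° under the squeeze, so the 42.2 mm gap may come from misaligned pads. I'm squeezing harder and aligning the hand to check.

{"name": "carry_out", "arguments": {
  "deltas": [
    [0,0,0,0,0,0,1],
    [0,0,0,0,0,0,1],
    [0,0,0.0005,0,0,-0.03,1],
    [0,0,0.0005,0,0,-0.03,1],
    [0,0,0,0,0,-0.03,1],
    [0,0,0,0,0,0,1],
    [0,0,0,0,0,0,1],
    [0,0,0,0,0,0,1]
  ],
  "force": 45
}}

```text
t: 23.68
eef_pos: [0.6543, 0.075, 0.1494]
tool_rot: [[0.951, 0.177, 0.252], [-0.171, 0.984, -0.046], [-0.256, 0.0, 0.967]]
force: [-0.3, 0.5, -10.3]
finger_gap: 0.0385
```

```bash
python3 c.py pics/s6.png; python3 - <<'E'
from h import *
b,d=ctrl.read_camera("top"); X,_,_=pts("top",d)
X2,_,_=pts("scene",ctrl.read_camera("scene")[1])
for n,Y in(("top",X),("scene",X2)):
    r=Y[(Y[:,0]>.45)&(Y[:,0]<.8)&(Y[:,1]>-.08)&(Y[:,1]<.23)&(Y[:,2]>.042)&(Y[:,2]<.056)]
    print(n,"rim plane",np.linalg.lstsq(np.c_[r[:,:2]-r[:,:2].mean(0),np.ones(len(r))],r[:,2],rcond=None)[0].round(4))
c=ctrl.calibration("top"); cv2.imwrite("pics/t6.png",cv2.resize(b[95:215,180:300],(600,600),interpolation=cv2.INTER_CUBIC))
hs=cv2.cvtColor(b[95:215,180:300],cv2.COLOR_BGR2HSV)
for n,lo,hi in(("orange",(4,150,90),(16,255,255)),("green",(48,120,60),(75,255,255))):
    k,_,stt,cen=cv2.connectedComponentsWithStats(cv2.inRange(hs,lo,hi)); print(n,[(int(stt[i,4]),(cen[i]*5).round().tolist()) for i in range(1,k) if stt[i,4]>4])
E
```

```text
23.6833 [0.6543, 0.075, 0.1494] [-0.367, 0.638, -0.064, 2.331, 2.506, 1.192, -1.433] 0.038475885199717536 [ -0.3   0.5 -10.3]
rot err [0.0001 0.003  0.088 ]  to go [ 0.0008  0.0123 -0.0594]
cup z [0.3762 0.3888 0.3898] cup xy [ 0.007 -0.001  0.376]
cup0 [0.3226 0.33   0.3308]
stand ((0.6234928369522095, 0.07667818665504456), (0.20190900564193726, 0.25537458062171936), 79.20574951171875)
axis px at .135,.165 [[281.5, 235.4], [281.9, 227.9]]
mark at crop px [305. 379.] 135: [302. 417.]
top rim plane [-0.0028 -0.0007  0.0495]
scene rim plane [ 0.0058 -0.0008  0.0495]
orange []
green []
```

View pics/s6.png

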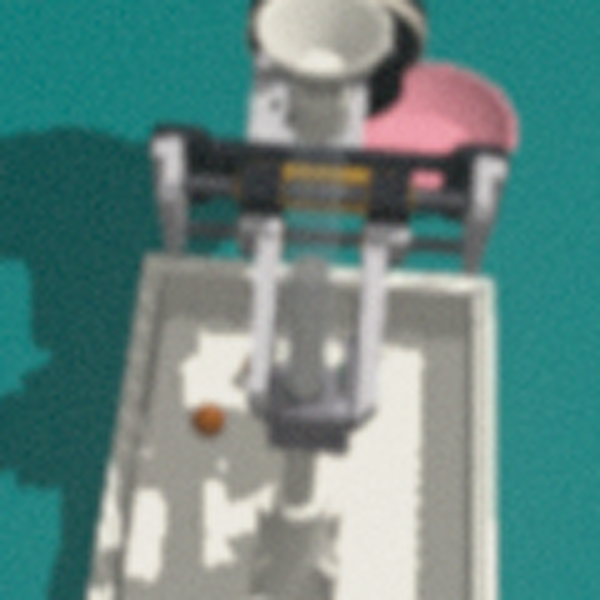

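The gap fell to 38.5 mm, so the lever is fully shut and the pads are flush. The tool is pulling up about 10 N, so I'll ease that off before handing in.

{"name": "carry_out", "arguments": {
  "deltas": [
    [0,0,-0.0008,0,0,0,1],
    [0,0,0,0,0,0,1],
    [0,0,0,0,0,0,1]
  ],
  "force": 35
}}

```text
t: 24.08
eef_pos: [0.6548, 0.0747, 0.15]
tool_rot: [[0.952, 0.179, 0.249], [-0.173, 0.984, -0.046], [-0.253, 0.001, 0.967]]
force: [-6.5, 0.7, -0.1]
finger_gap: 0.0385
```

```bash
python3 c.py pics/s7.png | head -4; python3 - <<'E'
from h import *
im,_=ctrl.read_camera("wrist"); hs=cv2.cvtColor(im,cv2.COLOR_BGR2HSV)
for n,lo,hi in(("orange",(4,130,60),(16,255,255)),("green",(45,100,40),(75,255,255))):
    k,_,s,c=cv2.connectedComponentsWithStats(cv2.inRange(hs,lo,hi)); print(n,[(int(s[i,4]),c[i].round().tolist()) for i in range(1,k) if s[i,4]>25])
cv2.imwrite("pics/w7.png",im)
E
```

```text
24.0833 [0.6548, 0.0747, 0.15] [-0.367, 0.639, -0.064, 2.33, 2.505, 1.196, -1.434] 0.038530905099311605 [-6.5  0.7 -0.1]
rot err [0.     0.0062 0.0896]  to go [ 0.0003  0.0127 -0.06  ]
cup z [0.3761 0.3894 0.3905] cup xy [ 0.007 -0.001  0.376]
cup0 [0.3226 0.33   0.3308]
orange []
green []
```

View pics/w7.png

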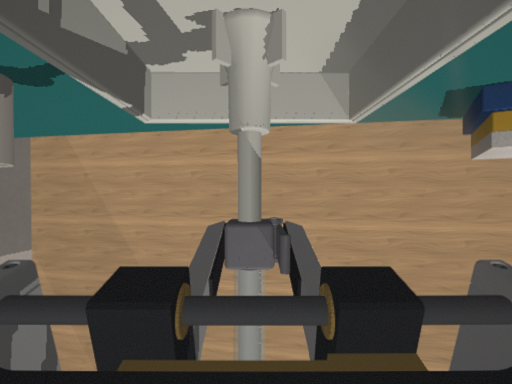

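The wrist view shows the collar at (250,243) gripped with the lever flat against its side at (285,245). Rise is about 59.7 mm, and the vertical force is near zero. Handing in.

```bash
python3 -c "
from rig import ctrl
print(ctrl.job_done())"
```

```text
the job is handed in; nothing more can be done
None
```

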